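# Extend the tin rack and stand the red tin in it

## Task

The tin rack on the worktop is full. Press its red button pin flush with the sliding tube and slide that tube, with its end plate, outwards until the pin pops out fully in the tube's other hole, then stand the red tin upright on the worktop beside the blue tin, wholly between the two wooden plates, and let go. Leave the blue tin and the honey jar standing where they are.

Things in the scene. Friction and masses are not known exactly. Their poses are not given: they have to be found in the camera images.
- rack: Extending tin rack, fixed: square 22 mm steel tube, axis 50 mm up, between two upright wood plates 6 mm thick, 82 high. Origin on the worktop under the axis at the fixed plate's inner face; local -y runs along the tube to the moving plate (inner face at y = -0.066 - sleeve). Plates reach x = +18 to -115 mm (-x: to the robot). Tins stand on the worktop in front of the tube, best at x = -72 mm.
- sleeve (a joint): How far (m) the aluminium outer tube (29 x 29 mm, 130 long, wall 2.5) is slid out along the rack's -y; it carries the moving plate and a black end cap. Friction 2 N. Two 15 mm holes in its front, 76 mm apart. 0: pin in the hole near the cap; 0.076: pin in the other hole (play about 2 mm). The popped pin stops it; do not force it on with over 25 N.
- sleeve_grip (a point): On the sliding tube's axis, 50 mm above the worktop, at its hole near the cap (20 mm from the tube's end); moves with the tube. Jaws that close across the tube here at the start, along the rack's x, press the pin flush (tube and pin 36 mm wide) and can then slide the tube; the pin stays behind, hidden under the tube's wall until it pops out of the other hole.
- pin (a joint): How far (m) the red spring pin is pressed in, towards the rack's +x. 0: stands 7 mm out of the tube's front and locks it. 0.007: flush; its domed head then slips under the hole's edge when the tube is pulled along with 10 to 20 N. 0.0095: wholly under the wall. Spring: 3 N at 0, 6 N when flush.
- pin_tip (a point): Tip of the domed red pin, 12 mm in diameter, 50 mm above the worktop, in the tube's front face. It moves only in and out along the rack's x; along the tube it stays 176 mm from the fixed plate's inner face.
- red_tin: Red food tin with a grey lid, 57 mm in diameter, 72 mm high, 0.13 to 0.25 kg; origin at the centre of its underside, z up.
- blue_tin: Blue and yellow food tin, 57 mm in diameter, 72 mm high, already standing in the rack near the fixed plate; origin at the centre of its underside.
- honey_jar: Bystander: honey jar with a dark lid, 57 mm across and 85 mm high, on the worktop in front; origin at the centre of its underside.
Not all that is in view belongs to the job. Leave any green or purple look-alike of the red_tin alone.

How it is judged:
On the way:
1. the tube is slid out and the pin has popped out of its other hole (value of joint sleeve between 0.072 and 0.08 m and value of joint pin below 0.0015 m), for 0.2 s.
At the end, for the whole second after the job is handed in: Tube at its other hole (sleeve 0.072 to 0.080 m), pin out (under 1.5 mm); red tin upright (0.08 rad) and still on the worktop, centre 35 to 92 mm in front of the tube axis, 50 to 118 mm from the fixed plate; blue tin upright, within 25 mm of its start (all of step 1 and x of red_tin in the frame of rack between -0.092 and -0.035 m and y of red_tin in the frame of rack between -0.118 and -0.05 m and height (world z) of red_tin below 0.004 m and angle between each of red_tin, blue_tin's own z axis and vertical below 0.08 rad and linear speed of red_tin below 0.02 m/s and distance of blue_tin from where it was at the start of the episode below 0.025 m); the robot touches nothing.
It fails at once if the blue tin is tipped or pushed away (angle between blue_tin's own z axis and vertical above 0.4 rad or distance of blue_tin from where it was at the start of the episode above 0.04 m).
It fails at once if the honey jar is moved by more than 40 mm or tipped (distance of honey_jar from where it was at the start of the episode above 0.04 m or angle between honey_jar's own z axis and vertical above 0.4 rad).
It also fails if it takes over 51 s, if anything falls off the work surface, if the arm or the gripper's body presses on something with over 40 N, if the wrist force passes 120 N, or if a joint passes its speed limit or range.

## Robot

A 7-joint arm with a two-finger parallel gripper is mounted at the origin on a cart in front of the work surface, level with it; the furniture and walls round the work are solid. World frame = base frame: x ahead of the robot, y to its left, z up, the work surface at z = 0. Lengths are in m, angles in rad, forces in N, time in s.
With the tool pointing down it reaches from about 0.425 to 0.925 m from the base axis. Payload 6.8 kg.
Tool frame: the origin (TCP) lies on the front face of the gripper's body, between the roots of the fingers; the fingertips stand 73 mm ahead of it and the grasp point (between the pads) lies 54 mm ahead of it (env.nose_length is the distance from the TCP to the fingertips, in m); z points along the fingers, y is the line along which they close (so a half turn about z gives the same grasp; the last joint's range is limited). The gripper opens to 85 mm and grips with 20 to 120 N. Pads are 22 mm wide; open, the fingers measure 114 mm over their backs; the gripper's body (76 mm by 85 mm) begins 54 mm behind the grasp point. The pads swing forward as they close: fully open they stand 13 mm farther back than shut.
Start: joints at [1.021, 0.477, 0.022, 1.555, -0.011, 1.109, -0.083], TCP at [0.289, -0.61, 0.304] pointing down, gripper open.
Joint ranges: [-2.96, 2.96], [-0.34, 2.1], [-1.41, 1.46], [0.24, 2.44], [-1.37, 4.51], [0.17, 1.92], [-2.96, 2.96]. Speed limits (rad/s): [2.39, 2.39, 3.14, 3.14, 3.14, 3.14, 3.14].

## Interface

Orientations are given as a unit quaternion [w, x, y, z].
In Python, from cell import env, kin, camera, calibration, job gives the robot as it stands. The module is installed in compiled form; this text tells all that it offers. Calls block until the motion is done:
- env.reach(position, orientation): joint-space move of the TCP to a pose.
- env.movel(position, velocity=0.15, rot=None, stop_force=None): straight line of the TCP; rot=None keeps the orientation; velocity is the mean speed in m/s. With stop_force (N) it stops when the force on the tool has changed by that much, and returns True; else False.
- env.goto_joints(angles): joint-space move.
- env.grip(opening, f_grip=None): finger opening in m; f_grip is the grip in N (None keeps the last); returns when the fingers have stopped.
- env.dwell(seconds).
- kin.inverse_kinematics(position, orientation): joint angles nearest the present ones, or None.
- env.get_state(): the state.
- camera(name): name is "scene" or "side" or "wrist"; returns (picture, depth): 384x512x3 uint8, blue, green, red; 384x512 float32, m along the optical axis (not along the pixel's ray), 0 where there is no reading.
- calibration(name): a dict with "fx", "fy", "cx", "cy" (pixels), "rvec" (rotation vector, rad) and "tvec" (3), from world to camera coordinates, as OpenCV has them. Camera axes: x right, y down, z forward; pixel columns grow to the right and rows downward; lengths in m; the calibration is good to about 2 mm. The wrist camera is an equidistant fisheye: a pixel r from the principal point sees the ray r / f radians off the axis. A picture is of the moment at which its call begins: read the wrist's pose just before it. calibration takes no time and is no camera call; for the wrist camera it gives the pose at the moment of the call.
A pose or a line that the arm cannot do raises env.PlanningError and nothing moves.
- job.job_done(): hands the job in; it is judged then, once.
The state is a dict: "time": time; "qpos": joint angles; "joint_velocities": joint speeds; "joint_torque": joint torques, N m; "tcp_pos": TCP position; "orientation": TCP orientation; "force": force on the tool from outside, world axes, zero at the start; "torque": the same for the moment, N m; "opening": finger opening in m; "gripper_force": force on a finger pad.
Only numpy, scipy, OpenCV 4.12 (cv2) and the standard library are available. Lean on these libraries where they do the work, as an engineer would, in place of code of your own. Each camera call takes 0.05 s, during which the arm holds its last target. There are 200 camera calls.

## Working session

There is one attempt and no reset: what is moved stays moved. The work goes in short steps, each a Python script; the robot and the scene stay as the last script left them, time stands still between calls to the robot, and variables do not carry over. Pictures are saved under pics/ and viewed, at most 10 in all, crops included, and the job is handed in when it is done.

```bash
mkdir -p pics; cat > h.py <<'E'
import numpy as np, cv2
from cell import env, kin, camera, calibration, job
def cloud(name):
    c=calibration(name); p,d=camera(name)
    R=cv2.Rodrigues(np.array(c["rvec"],float))[0]; t=np.array(c["tvec"],float).ravel()
    v,u=np.mgrid[:384,:512]
    x=(u-c["cx"])/c["fx"]; y=(v-c["cy"])/c["fy"]
    if name=="wrist":
        r=np.hypot(x,y)+1e-9; s=np.tan(np.minimum(r,1.5))/r; x=x*s;y=y*s
    P=np.stack([x*d,y*d,d],-1); W=(P-t)@R
    W[d==0]=np.nan
    return p,d,W
E
python3 - <<'E'
from h import *
for n in("scene","side"):
    p,d,W=cloud(n); cv2.imwrite(f"pics/{n}0.png",p); np.save(f"{n}0.npy",W); c=calibration(n); R=cv2.Rodrigues(np.array(c["rvec"],float))[0]; print(n,-R.T@np.ravel(c["tvec"]),R[2])
print(env.get_state())
E
```

```text
scene [ 0.90478123 -0.0049303   0.83868751] [-0.41480778  0.17607048 -0.89271143]
side [ 0.53252907 -0.53494598  0.57029524] [ 1.98196121e-04  8.15634396e-01 -5.78567622e-01]
{'time': 0.1, 'qpos': array([ 1.02090372,  0.47771784,  0.02233535,  1.55634226, -0.0115102 ,
        1.10934419, -0.08310794]), 'joint_velocities': array([-0.00040579, -0.00191816,  0.00036297, -0.00409488, -0.00067508,
       -0.00107579,  0.00106592]), 'joint_torque': array([ 4.17758900e-03, -5.97759247e+01,  1.61330581e+00, -2.81955940e+01,
        1.27351354e-02,  5.02491122e-03, -2.87786179e-06]), 'tcp_pos': array([ 0.28842604, -0.6098074 ,  0.30302681]), 'orientation': array([-8.07551428e-04,  9.75699563e-01,  2.19111054e-01, -2.37879577e-04]), 'force': array([-0.29235296, -0.22096734,  0.50382484]), 'torque': array([ 0.01812525, -0.02255297, -0.01921012]), 'gripper_force': 0.0, 'opening': 0.08564048954227596}
```

View pics/scene0.png

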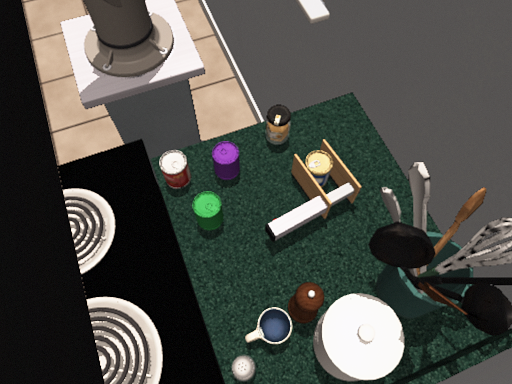

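View pics/side0.png

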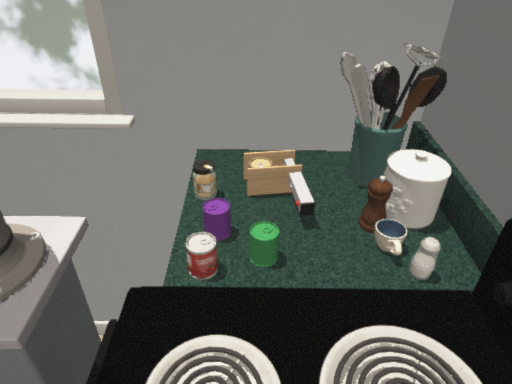

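Candidates for the red tin, by pixel in the side view: the red and white tin with a grey lid (202,255), green look-alike (264,243), purple look-alike (217,220), honey jar (205,182). I choose (202,255), which is (175,170) in the scene view. Rack: plates at (270,172), pin side facing left, cap at (307,208).

```bash
python3 - <<'E'
from h import *
S=np.load("side0.npy");C=np.load("scene0.npy")
# lids
def lid(W,u,v,z,r=22):
    A=W[v-r:v+r,u-r:u+r].reshape(-1,3); A=A[np.abs(A[:,2]-z)<.006]; A=A[~np.isnan(A[:,0])]
    (x,y),rr=cv2.minEnclosingCircle(A[:,:2].astype(np.float32)); return len(A),A.mean(0).round(4),(round(x,4),round(y,4)),round(rr,4)
for n,u,v,z in(("red",174,160,.072),("green",207,203,.072),("purple",226,152,.072),("blue",319,160,.072),("honey",278,115,.085)): print(n,"scene",lid(C,u,v,z))
for n,u,v,z in(("red",202,242,.072),("honey",205,172,.085)): print(n,"side",lid(S,u,v,z))
for n,W,(u0,u1,v0,v1) in(("scene",C,(260,365,135,240)),("side",S,(240,320,145,220))):
    A=W[v0:v1,u0:u1].reshape(-1,3); A=A[~np.isnan(A[:,0])]
    T=A[np.abs(A[:,2]-.0645)<.004]
    print(n,len(T)); 
    r=cv2.minAreaRect(T[:,:2].astype(np.float32)*1000); print("tube top",r)
    B=A[np.abs(A[:,2]-.082)<.004]
    print("plates",len(B),cv2.boxPoints(cv2.minAreaRect(B[:,:2].astype(np.float32)*1000)).tolist())
# pin
p=cv2.imread("pics/side0.png"); h=p.astype(int); m=(h[...,2]>130)&(h[...,1]<80)
v,u=np.nonzero(m[170:220,280:320]); print("pin px",u.mean()+280,v.mean()+170,S[v+170,u+280].mean(0),len(u))
a=cv2.resize(p[140:290,170:330],None,fx=3.5,fy=3.5,interpolation=cv2.INTER_CUBIC); cv2.imwrite("pics/crop1.png",a)
E
```

```text
red scene (506, array([0.4349, 0.0006, 0.0691]), (0.435, 0.0007), 0.0296)
green scene (585, array([0.5535, 0.0352, 0.0692]), (0.5534, 0.0357), 0.0293)
purple scene (490, array([0.4544, 0.1103, 0.0692]), (0.4548, 0.1094), 0.0291)
blue scene (650, array([0.5491, 0.2862, 0.0699]), (0.5485, 0.2823), 0.0499)
honey scene (390, array([0.4151, 0.2499, 0.0847]), (0.4136, 0.2502), 0.0271)
red side (523, array([0.4374, 0.0007, 0.0683]), (0.4371, 0.0002), 0.0295)
honey side (236, array([0.4163, 0.2473, 0.0834]), (0.4153, 0.2511), 0.0281)
scene 1481
tube top ((587.04443359375, 223.189453125), (131.8446807861328, 203.25416564941406), 8.27056884765625)
plates 367 [[505.92034912109375, 317.8433532714844], [517.8698120117188, 239.40533447265625], [649.3030395507812, 259.4281311035156], [637.3535766601562, 337.86614990234375]]
side 834
tube top ((588.3892822265625, 223.2888641357422), (131.75401306152344, 206.83164978027344), 8.009161949157715)
plates 204 [[509.6917724609375, 319.3885192871094], [519.7977294921875, 239.34597778320312], [649.4056396484375, 255.70986938476562], [639.2996826171875, 335.7524108886719]]
pin px 297.1111111111111 202.66666666666666 [0.63113012 0.14804314 0.05232155] 9
```

View pics/crop1.png

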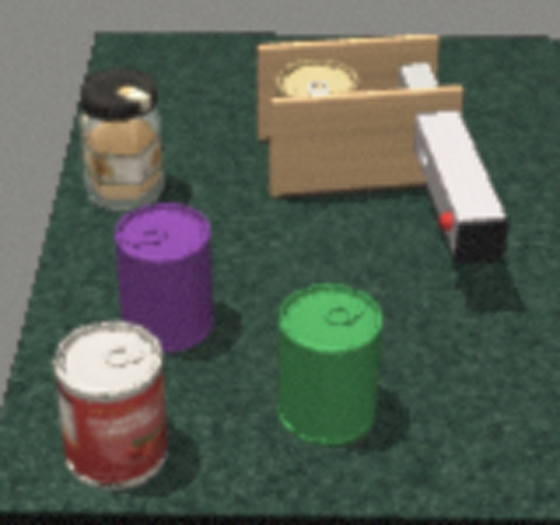

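The crop confirms the choice: the red tin with the grey-white lid is at crop (110,400). The pin is at crop (447,220), on the front of the tube near the black cap. Next I'll refine the tube line and hover above the grip point.

```bash
cat >> h.py <<'E'
def quat(th,alt=False):
    f=((np.pi/2 if not alt else -np.pi/2)+th)/2
    return np.array([0,np.cos(f),np.sin(f),0])
def loc(W,o,th): 
    c,s=np.cos(th),np.sin(th); d=W[...,:2]-o; return np.stack([d@[c,s],d@[-s,c],W[...,2]],-1)
def wor(x,y,z,o,th):
    c,s=np.cos(th),np.sin(th); return np.array([o[0]+c*x-s*y,o[1]+s*x+c*y,z])
def tube(W,o,th):
    L=loc(W,o,th); m=(np.abs(L[...,0])<.03)&(L[...,1]<-.085)&(L[...,1]>-.19)&(np.abs(L[...,2]-.0645)<.004)
    P=W[m][:,:2].astype(np.float32); r=cv2.minAreaRect(P*1000)
    A=L[m]; ys=np.linspace(-.185,-.09,12); mid=[]
    for y in ys:
        q=A[np.abs(A[:,1]-y)<.005][:,0]
        if len(q)>4: mid.append((y,(q.min()+q.max())/2,np.ptp(q)))
    mid=np.array(mid); k=np.polyfit(mid[:,0],mid[:,1],1); return len(P),"dth",-k[0],"x at -.176",np.polyval(k,-.176),"w",mid[:,2].mean()
E
python3 - <<'E'
from h import *
o=np.array([.6219,.3276]);th=.141
for n in("side0","scene0"): 
    W=np.load(n+".npy"); print(n,tube(W,o,th)); L=loc(W,o,th)
    m=(np.abs(L[...,0])<.02)&(L[...,1]<-.1)&(np.abs(L[...,2]-.0645)<.004); print("tube end y",L[m][:,1].min())
    m=(np.abs(L[...,2]-.082)<.004)&(np.abs(L[...,0]+.05)<.06)&(np.abs(L[...,1]+.07)<.01); print("mov plate y",L[m][:,1].min(),L[m][:,1].max(),np.polyfit(L[m][:,0],L[m][:,1],1))
    m=(np.abs(L[...,2]-.082)<.003)&(np.abs(L[...,0]+.05)<.06)&(np.abs(L[...,1]-.003)<.01); print("fix plate y",L[m][:,1].min(),L[m][:,1].max(),np.polyfit(L[m][:,0],L[m][:,1],1))
    m=(np.abs(L[...,2]-.070)<.004)&(L[...,0]<-.03)&(L[...,0]>-.11)&(L[...,1]<-.004)&(L[...,1]>-.062); print("blue",L[m].min(0),L[m].max(0))
p=wor(0,-.176,.22,o,th)
for a in(0,1):
    print(a,kin.inverse_kinematics(p,quat(th,a)),kin.inverse_kinematics([.436,.0005,.2],quat(th,a)))
E
```

```text
side0 (357, 'dth', np.float64(0.006808149571125999), 'x at -.176', np.float64(0.0016992997589813476), 'w', np.float64(0.028706166931858096))
tube end y -0.20205030006885563
mov plate y -0.0744428770923812 -0.06375465533258792 [ 0.00077177 -0.07006174]
fix plate y -0.0031439101447228905 0.006175105592321672 [0.00279759 0.00200958]
blue [-0.10412131 -0.05058801  0.06613698] [-0.04903093 -0.00433802  0.07186925]
scene0 (736, 'dth', np.float64(0.007754427439563685), 'x at -.176', np.float64(-0.00025581967824728365), 'w', np.float64(0.029195577290293127))
tube end y -0.19998089374391897
mov plate y -0.07260683911111251 -0.06501516714738043 [ 0.0091605  -0.06857256]
fix plate y -0.00033479835850280164 0.006783656043938262 [0.00644432 0.00340796]
blue [-0.10611253 -0.05940381  0.06600669] [-0.04900743 -0.00423188  0.07366015]
0 [ 0.10037654  0.61905606 -0.61877955  1.62360508  0.40351728  1.02977983
 -0.50058874] [ 0.37946225  0.28723557 -0.59525393  2.17051522  0.2364431   0.74523579
 -0.23078874]
1 [ 0.40641738  0.86319092 -1.1912966   1.60249353  0.83369247  1.26403175
  2.3474202 ] [-1.11841282  0.57015489  1.29203788  2.25216565 -0.74707972  0.86900914
 -2.33705749]
```

```bash
echo 'o=np.array([.6216,.3276]);th=.147;q=quat(th)' >> h.py
python3 - <<'E'
from h import *
env.reach(wor(0,-.176,.22,o,th),q)
env.grip(.07,60)
p,d,W=cloud("wrist"); cv2.imwrite("pics/w1.png",p)
env.movel(wor(0,-.176,.135,o,th),.15)
s=env.get_state(); print(s["time"],s["tcp_pos"],loc(s["tcp_pos"],o,th),s["opening"],s["force"])
p,d,W=cloud("side"); print(tube(W,o,th)); cv2.imwrite("pics/s2.png",cv2.resize(p[120:270,210:370],None,fx=3.5,fy=3.5))
E
```

```text
4.15 [0.64784159 0.15388918 0.13571498] [ 0.00051495 -0.17568097  0.13571498] 0.06985932961603618 [-0.00757614  0.60361963  0.21302302]
(317, 'dth', np.float64(-0.07012388430170306), 'x at -.176', np.float64(-0.00019049843907273205), 'w', np.float64(0.025914417733089803))
```

View pics/w1.png

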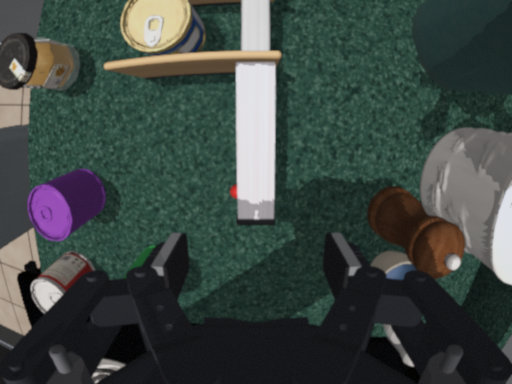

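The wrist view shows the tube centred at column 256, midway between the fingers (about 172 and 340). The pin is at (235,192) and the yaw is right. I'll descend, grip and slide.

```bash
python3 - <<'E'
from h import *
def st(t):
    s=env.get_state(); print(t,round(s["time"],2),loc(s["tcp_pos"],o,th).round(4),"f",loc(np.r_[s["force"][:2]+o,s["force"][2]],o,th).round(1),round(s["opening"],4),round(s["gripper_force"],1)); return s
print(env.movel(wor(0,-.176,.102,o,th),.08,stop_force=8)); st("down")
env.grip(.02,60); s=st("grip")
if s["opening"]<.0315:
    r=env.movel(wor(0,-.192,.102,o,th),.03,stop_force=35); st(r)
E
```

```text
False
down 4.76 [-0.0002 -0.1759  0.1015] f [ 0.5  0.  -0.2] 0.0697 0.0
grip 5.21 [-1.000e-04 -1.759e-01  1.025e-01] f [-3.  -0.2  4.8] 0.0285 59.7
False 5.89 [-1.000e-04 -1.903e-01  1.025e-01] f [-3.4  3.4  5.9] 0.0283 59.8
```

```bash
python3 - <<'E'
from h import *
def st(t):
    s=env.get_state(); print(t,round(s["time"],2),loc(s["tcp_pos"],o,th).round(4),"f",loc(np.r_[s["force"][:2]+o,s["force"][2]],o,th).round(1),round(s["opening"],4),round(s["gripper_force"],1)); return s
r=env.movel(wor(0,-.247,.102,o,th),.06,stop_force=12); st(r)
for y in np.arange(-.249,-.2571,-.001):
    r=env.movel(wor(0,y,.102,o,th),.015,stop_force=9); s=st(r)
    if r: break
p,d,W=cloud("side"); cv2.imwrite("pics/s3.png",cv2.resize(p[120:270,210:370],None,fx=3.5,fy=3.5,interpolation=cv2.INTER_CUBIC))
E
```

```text
False 6.96 [-0.     -0.2485  0.1025] f [-3.5 -4.4  9. ] 0.0283 60.2
False 7.24 [ 0.     -0.2499  0.1025] f [-3.7 -1.4  7.2] 0.0283 60.2
False 7.49 [ 0.     -0.2503  0.1025] f [-3.  -0.6  5.9] 0.0282 60.1
False 7.74 [-0.     -0.2508  0.1025] f [-2.8  1.2  5.9] 0.0282 60.0
False 7.99 [-0.     -0.2516  0.1025] f [-3.6  1.2  5.1] 0.0283 60.0
False 8.24 [-0.     -0.2525  0.1025] f [-2.9  0.5  7.3] 0.0282 60.0
False 8.49 [ 0.     -0.2535  0.1025] f [-1.9  1.9  6. ] 0.0282 60.0
False 8.74 [ 0.     -0.2538  0.1025] f [-4.   2.8  6.2] 0.0284 60.0
False 8.99 [-0.     -0.254   0.1025] f [-2.2  5.2  5.3] 0.0286 59.9
False 9.24 [-0.     -0.2542  0.1025] f [-2.6  5.6  4.8] 0.0282 59.8
```

View pics/s3.png

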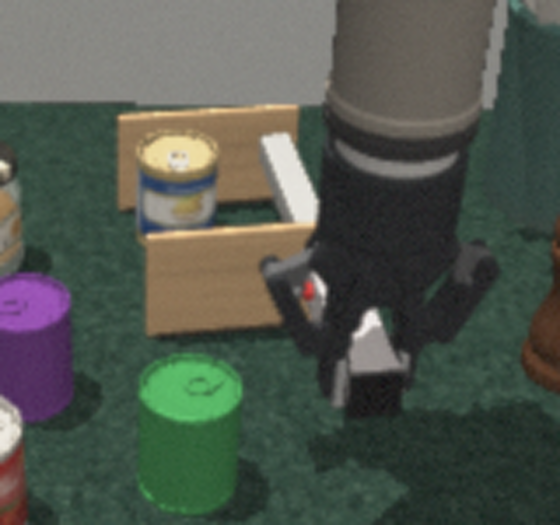

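The pin is visible, popped out of the other hole at (310,290), and the plate has moved out. I'll back off to the middle of the play, release, and fetch the red tin.

```bash
python3 - <<'E'
from h import *
def st(t):
    s=env.get_state(); print(t,round(s["time"],2),s["tcp_pos"].round(4),loc(s["tcp_pos"],o,th).round(4),"f",s["force"].round(1),round(s["opening"],4),round(s["gripper_force"],1)); return s
env.movel(wor(0,-.252,.102,o,th),.015,stop_force=15); st("back")
env.grip(.065); env.movel(wor(0,-.252,.24,o,th),.15)
env.reach([.436,.0005,.22],q); env.grip(.083); 
p,d,W=cloud("side"); cv2.imwrite("pics/s4.png",p); np.save("s4.npy",W)
L=loc(W,o,th); m=(np.abs(L[...,2]-.082)<.004)&(np.abs(L[...,0]+.05)<.06)&(np.abs(L[...,1]+.145)<.012); print("mov plate y",L[m][:,1].min(),L[m][:,1].max(),L[m][:,1].mean())
env.movel([.436,.0005,.101],.12,stop_force=10); st("down")
env.grip(.04,40); s=st("grip")
if s["opening"]>.05: env.movel([.436,.0005,.24],.12); st("lift")
E
```

```text
back 9.78 [0.6586 0.0779 0.1025] [ 0.     -0.2525  0.1025] f [-3.  -0.7  6.9] 0.0281 60.1
mov plate y -0.15052729394358216 -0.14201004074279405 -0.1463398939064963
down 13.74 [0.4364 0.0006 0.1015] [-0.2311 -0.2964  0.1015] f [ 0.3 -0.2  0.8] 0.0831 0.0
grip 14.1 [4.363e-01 4.000e-04 1.017e-01] [-0.2312 -0.2965  0.1017] f [-1.6 -0.3  5.6] 0.0565 41.5
lift 15.41 [4.355e-01 4.000e-04 2.393e-01] [-0.232  -0.2964  0.2393] f [ 0.5 -0.2 -1.3] 0.0567 42.7
```

```bash
python3 - <<'E'
from h import *
def st(t):
    s=env.get_state(); print(t,round(s["time"],2),s["tcp_pos"].round(4),loc(s["tcp_pos"],o,th).round(4),"f",s["force"].round(1),round(s["opening"],4),round(s["gripper_force"],1)); return s
x,y=-.074,-.102
env.reach(wor(x,y,.24,o,th),q); st("over")
p,d,W=cloud("side"); cv2.imwrite("pics/s5.png",cv2.resize(p[60:240,190:350],None,fx=3,fy=3,interpolation=cv2.INTER_CUBIC))
p,d,W=cloud("wrist"); cv2.imwrite("pics/w5.png",p)
E
```

```text
over 16.39 [0.5631 0.2141 0.2393] [-0.0745 -0.1037  0.2393] f [-0.8 -1.3 -0.9] 0.0565 42.7
```

View pics/w5.png

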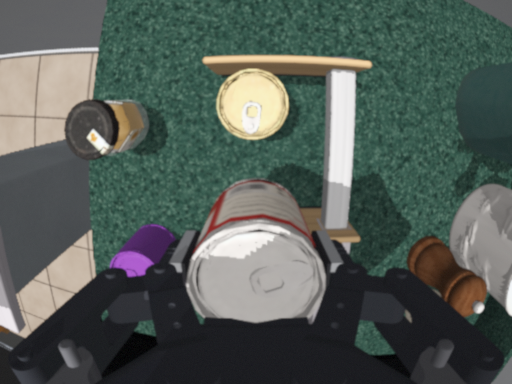

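The tin is held firmly at (258,270), with the blue tin at (253,104) and room between it and the moving plate. Lowering now.

```bash
python3 - <<'E'
from h import *
def st(t):
    s=env.get_state(); print(t,round(s["time"],2),s["tcp_pos"].round(4),loc(s["tcp_pos"],o,th).round(4),"f",s["force"].round(1),round(s["opening"],4),round(s["gripper_force"],1)); return s
x,y=-.074,-.102
r=env.movel(wor(x,y,.112,o,th),.08,stop_force=10); st(r)
if not r:
    r=env.movel(wor(x,y,.099,o,th),.02,stop_force=4); st(r)
    env.grip(.068); st("open"); env.movel(wor(x,y,.25,o,th),.12); st("up")
    env.reach([.45,-.1,.3],q)
    p,d,W=cloud("side"); cv2.imwrite("pics/s6.png",cv2.resize(p[120:270,190:350],None,fx=3.5,fy=3.5,interpolation=cv2.INTER_CUBIC))
    p,d,W=cloud("scene"); L=loc(W,o,th)
    for n,y0,y1 in(("red",-.138,-.068),("blue",-.066,-.004)):
        m=(np.abs(L[...,2]-.070)<.004)&(L[...,0]<-.03)&(L[...,0]>-.11)&(L[...,1]<y1)&(L[...,1]>y0); print(n,L[m].min(0),L[m].max(0))
E
```

```text
False 18.24 [0.5636 0.216  0.1125] [-0.0737 -0.1019  0.1125] f [-0.6 -0.8 -1.8] 0.0566 42.7
True 18.77 [0.5633 0.2158 0.1018] [-0.074  -0.1021  0.1018] f [-1.3 -0.7  5.6] 0.0566 42.8
open 19.04 [0.5627 0.2153 0.1009] [-0.0747 -0.1024  0.1009] f [-0.5 -0.   0.2] 0.0683 0.0
up 20.43 [0.563  0.2156 0.2491] [-0.0744 -0.1022  0.2491] f [1.  0.3 0.2] 0.0679 0.0
red [-0.10315028 -0.13032639  0.06604955] [-0.04643537 -0.07319259  0.07392799]
blue [-0.10621091 -0.0602882   0.06612078] [-0.04992162 -0.00402433  0.07359815]
```

View pics/s6.png

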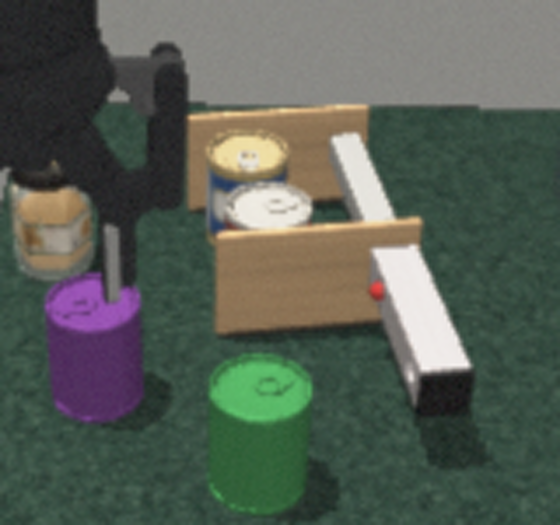

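The red tin stands between the plates at (268,205), about 102 mm from the fixed plate and 75 mm in front of the tube. The pin is out at (378,290), and the blue tin and jar are undisturbed.

```bash
python3 - <<'E'
from h import *
print(job.job_done())
E
```

```text
the job is handed in; nothing more can be done
None
```

The job is handed in: the tube is slid out with the pin popped in its other hole, the red tin stands beside the blue tin between the plates, and the blue tin and honey jar are still in place; no verdict was returned.

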